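# Clear the dust extractor's suction cup and hold its reset

### The job

The small dust extractor on the jeweller's bench has tripped because its suction cup is clogged: take the round brush from the wooden tool block, scrub the cup with two strokes, each going right down to the bottom, drawing the brush up to the mouth in between, and stand the brush back in its own hole in the block. Then take the blunt pusher (the tool with the straight, thick wooden handle) from the block, reach its steel rod through the small ringed hole in the extractor's top and hold the recessed reset button fully down, finishing while you still grip the pusher and hold the button down. Leave everything else on the bench where it is.

Things in the scene. Friction and masses are not known exactly. Their poses are not given: they have to be found in the camera images.
- extractor: (sizes in all entries: mm) bench dust extractor, fixed: grey steel box 220 (x) x 260 (y) x 120 high; origin at the centre of its underside, z up, dark grille on its -x front. On top, at (x, y): sunk round steel suction cup (-15, -60), reset hole (-15, 70), black dial 17 high (55, 85), flat rocker switch (55, 30), amber lamp (-15, 30), black fuse cap 10 high (-75, 100), louvres by the cup.
- cup_mouth (a point): centre of the open mouth of the suction cup, level with its rim, which stands 10 above the extractor's top (130 above the table). Inside diameter 50, widening to 60 in the top 10.
- cup_floor (a point): centre of the closed flat floor inside the suction cup, 100 below cup_mouth
- reset_hole (a point): centre of the round reset hole, at the top of the bright steel ring around it (outside diameter 31, 3 high, so 123 above the table). The hole and the black tube below it are 16 wide; the white button (diameter 14) lies inside with its top 17 below this point.
- reset (a joint): travel of the recessed reset button in m: 0 = up, 0.005 = fully down (hard stop). It moves straight down; a spring pushes it up with 1.5 N at rest and 4.5 N when fully down, so it springs back when let go.
- reset_top (a point): centre of the top face of the white reset button, 14 in diameter; it moves down with joint reset
- block: beech tool block, fixed: 80 (x) x 260 (y) x 65 high, origin at the centre of its underside, z up. Blind holes 50 deep (bottoms 15 above the table) in a row along its y axis: a 46 wide one for the brush at y -85 and three 8 wide ones at y -10, 45 and 100, in which pusher, scriber and graver stand in any order. Close the gripper across the row (along the block's x) to stay clear of the neighbours.
- brush_hole (a point): centre of the brush's hole at the top face of the block (65 above the table); hole diameter 46, its bottom 50 below
- brush: round brush 180 long, standing bristles down in the wide hole, loose, about 60 g. Origin at the bottom of the bristle head, z up along the brush. Dark bristle head diameter 44 (its solid core 40, rounded at the foot), from 0 to 70; steel wire neck diameter 6 up to 110; round wooden handle diameter 18 from 110 to 180, so its top is 195 above the table as it stands.
- brush_tip (a point): bottom end of the brush's bristle head, on its axis (15 above the table as it stands in the block)
- brush_grip (a point): on the axis of the brush handle, 147 above brush_tip, a good place to grip
- pusher: blunt pusher 140 long, standing rod down in one of the three narrow holes, loose, about 60 g. Origin at the flat end of the rod, z up along it. Steel rod diameter 6 from 0 to 75, brass ferrule diameter 15 to 87, straight thick wooden handle, diameter 20 with a flat top, from 87 to 140, so its top is 155 above the table as it stands.
- pusher_tip (a point): flat lower end of the pusher's steel rod (15 above the table as it stands in the block)
- pusher_grip (a point): on the axis of the pusher's wooden handle, 114 above pusher_tip, a good place to grip
- scriber: scriber standing in a narrow hole of the block: thin all-steel handle, diameter 9, top 155 above the table; leave alone. Origin at its lower end.
- graver: graver standing in a narrow hole of the block: wooden mushroom head, diameter 34, top 149 above the table; leave alone. Origin at its lower end.
- ring_box: small blue ring box 48 x 48 x 40, leave alone; origin at the centre of its underside
- polish_jar: jar of polishing paste, diameter 48, 55 high, leave alone; origin at the centre of its underside
- mug: white mug, diameter 80, 92 high, leave alone; origin at the centre of its underside
- hammer: small jeweller's hammer lying flat, 220 long, leave alone; origin under its head, handle to its -x
- pliers: pliers lying flat, 150 long, leave alone; origin near the pivot
- ring_mandrel: upright steel ring mandrel, foot diameter 64, 150 high, leave alone; origin at the centre of its underside
Things that resemble listed ones, but are neither listed nor needed, are in the scene too. Leave any blue look-alike of the pusher alone. Of the things that look like the brush, the larger one is meant.

How it is judged:
By the outcome, as a careful person would: the job done as asked, in the order asked, and still so for the second after the job is handed in, while the arm keeps its last pose, push and grip.
It also fails if it takes over 72 s, if anything falls off the work surface, if the arm or the gripper's body presses on something with over 40 N, if the wrist force passes 120 N, or if a joint passes its speed limit or range.

### The arm

A 6-joint arm with a two-finger parallel gripper is mounted at the origin on the work surface. World frame = base frame: x ahead of the robot, y to its left, z up, the work surface at z = 0. Lengths are in m, angles in rad, forces in N, time in s.
With the tool pointing down it reaches from about 0.3 to 1 m from the base axis. Payload 5.1 kg.
Tool frame: the origin (TCP) lies at the very end of the fingers, on their centre line; the grasp point (between the pads) lies 19 mm behind it; z points along the fingers, y is the line along which they close (so a half turn about z gives the same grasp; the last joint's range is limited). The gripper opens to 95 mm and grips with 3 to 60 N. Pads are 20 mm wide; open, the fingers measure 119 mm over their backs; the gripper's body (75 mm by 180 mm) begins 59 mm behind the grasp point.
Start: joints at [-1.384, 0.124, 1.65, -0, 1.367, -0.083], TCP at [0.173, -0.626, 0.215] pointing down, gripper open.
Joint ranges: [-2.61, 2.61], [-1.02, 2.33], [0.03, 2.71], [-1.35, 4.49], [0.32, 2.68], [-2.91, 2.91]. Speed limits (rad/s): [2.57, 2.57, 3.14, 3.14, 3.14, 3.14].

### API

Orientations are given as a unit quaternion [w, x, y, z].
In Python, from workcell import bot, cams gives the robot as it stands. The module is installed in compiled form; this text tells all that it offers.
- The arm moves only by the shell command python3 -m creep 'ROWS' [FORCE]. ROWS is JSON, a list that holds one entry, the list of rows, each a list of 7 numbers: the shift along the tool's x, y, z as a fraction of full scale, then the turn, a rotation vector about the tool's x, y, z as a fraction of full scale, then the gripper's target within -1 to 1 (fully open at 1, half-way at 0, shut at -1). In form: [[[x, y, z, ax, ay, az, grip], ...]]. A call has 1 to 10 rows; each row is the pose to reach, as a shift and turn from the pose commanded when the call began, along the tool's axes at that moment; what a row does not reach only later rows make up. Full scale, the value 1, is 0.5 m for a shift and 120 degrees for a turn. A row lasts 1/10 s, in which the tool goes at most 50 mm and 8.59 degrees, less where a joint would pass 70% of its speed; a pose out of reach is approached as far as the arm can. A call with a number of a shift or a turn outside -1 to 1 is refused whole. A call with a gripper value outside its range is refused whole. The fingers move at their own pace and stop on an object; FORCE is the grip in N (left out, the last holds). Time passes only in rows, so rows that repeat a pose let the fingers close. It gives the time, the measured TCP pose, the force, the opening and the grip force at its end, in the units of the state.
- bot.get_obs(): the state, without advancing time (a new reading comes with each control period).
- cams.grab_frame(name): name is "scene" or "top" or "wrist"; returns a dict with "color" (480x640x3 uint8, red, green, blue), "fx", "fy", "cx", "cy" (pixels), "extrinsics" (4x4, takes a point from world to camera coordinates). Camera axes: x right, y down, z forward; pixel columns grow to the right and rows downward; lengths in m; the calibration is good to about 2 mm. A picture is of the moment at which its call begins. There is no depth.
- bot.job_done(): hands the job in; it is judged then, once.
The state is a dict: "clock": time; "joint_pos": joint angles; "qvel": joint speeds; "effort": joint torques, N m; "tool_pos": TCP position; "ee_rot": TCP orientation; "contact_force": force on the tool from outside, world axes, zero at the start; "torque": the same for the moment, N m; "opening": opening from 0.0 (shut) to 1.0 (fully open); "grasp_force": force on a finger pad.
Only numpy, scipy, OpenCV 4.12 (cv2) and the standard library are available. Lean on these libraries where they do the work, as an engineer would, in place of code of your own. Each camera call takes 0.05 s, during which the arm holds its last target. There are 200 camera calls.

## Working session

There is one attempt and no reset: what is moved stays moved. The work goes in short steps, Python scripts to look and compute and a shell command to move; the robot and the scene stay as the last step left them, time stands still between calls to the robot, and variables do not carry over. Pictures are saved under pics/ and viewed, at most 10 in all, crops included, and the job is handed in when it is done.

```bash
mkdir -p pics; cat > h.py <<'E'
import numpy as np, cv2
from workcell import bot, cams
def grab(n,f=None):
    d=cams.grab_frame(n)
    if f: cv2.imwrite('pics/'+f,d['color'][:,:,::-1])
    return d
def ray(d,u,v):
    E=np.array(d['extrinsics']);R,t=E[:3,:3],E[:3,3]
    return -R.T@t, R.T@np.array([(u-d['cx'])/d['fx'],(v-d['cy'])/d['fy'],1])
def onz(d,u,v,z):
    o,r=ray(d,u,v); return o+r*(z-o[2])/r[2]
def proj(d,p):
    E=np.array(d['extrinsics']);q=E[:3,:3]@np.array(p)+E[:3,3]
    return q[0]/q[2]*d['fx']+d['cx'],q[1]/q[2]*d['fy']+d['cy']
E
python3 - <<'E'
from h import *
a=grab('top','top.png');b=grab('scene','scene.png')
for d in(a,b):print(d['fx'],ray(d,d['cx'],d['cy']))
o=bot.get_obs();print(o)
E
```

```text
509.9129986693921 (array([ 0.39420528, -0.01025533,  1.43134015]), array([ 0.08800854,  0.0064274 , -0.99609898]))
459.1353711045851 (array([ 1.08209325, -0.4149745 ,  1.0242119 ]), array([-0.48522027,  0.38017096, -0.78742069]))
{'clock': 0.1, 'joint_pos': array([-1.38362158e+00,  1.24449845e-01,  1.65153690e+00,  2.22595807e-05,
        1.36753997e+00, -8.26074011e-02]), 'qvel': array([-0.00082917, -0.00088404, -0.00211825, -0.00048872,  0.00109703,
        0.00029944]), 'effort': array([ 6.03173485e-04, -4.18881905e+01, -3.61095893e+01,  7.76286749e-02,
        4.62027302e-02, -7.37326241e-05]), 'tool_pos': array([ 0.17310164, -0.62591102,  0.21350387]), 'ee_rot': array([-9.66281689e-04,  9.90915826e-01,  1.34480074e-01, -3.96534258e-05]), 'contact_force': array([ 0.01100358, -0.35403101, -0.16127111]), 'torque': array([-0.01655511,  0.02709724, -0.04773285]), 'grasp_force': 0.0, 'opening': 0.998446687049692}
```

View pics/top.png

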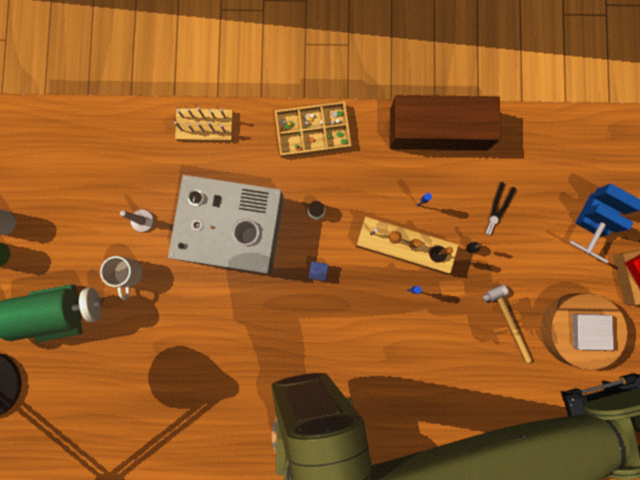

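View pics/scene.png

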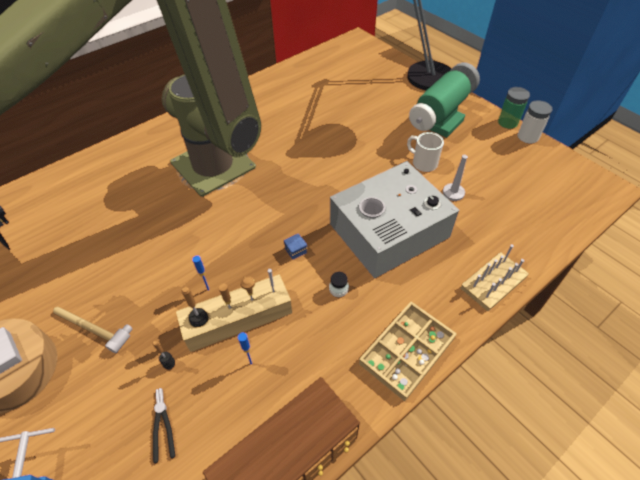

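Top view: the extractor is at (225,225) with its cup at (246,232) and its reset ring at (197,225). The block runs (360,235)–(458,262), with the brush at (440,254). 

Candidates in the scene view:
- **Brush:** the large one in the block (198,315), or the small one on the table (165,357). I choose the large one in the block.
- **Pusher:** wooden heads in the block at (226,295) and (249,287), steel scriber at (270,280), blue look-alikes at (199,265) and (244,343). A close crop should decide between the two wooden heads.

```bash
python3 - <<'E'
import cv2,numpy as np
a=cv2.imread('pics/scene.png')[250:375,140:310];b=cv2.imread('pics/top.png')
A=cv2.resize(a,None,fx=3.5,fy=3.5,interpolation=2)
B=cv2.resize(b[205:285,345:490],(400,220),interpolation=2)
B2=cv2.resize(b[170:280,160:290],(390,330),interpolation=2)
c=np.zeros((600,800,3),np.uint8)
A=cv2.resize(A,(490,360));c[:360,:490]=A;c[370:590,:400]=B;c[265:595,405:795]=B2
cv2.imwrite('pics/crop.png',c)
E
```

```text
(no output)
```

View pics/crop.png

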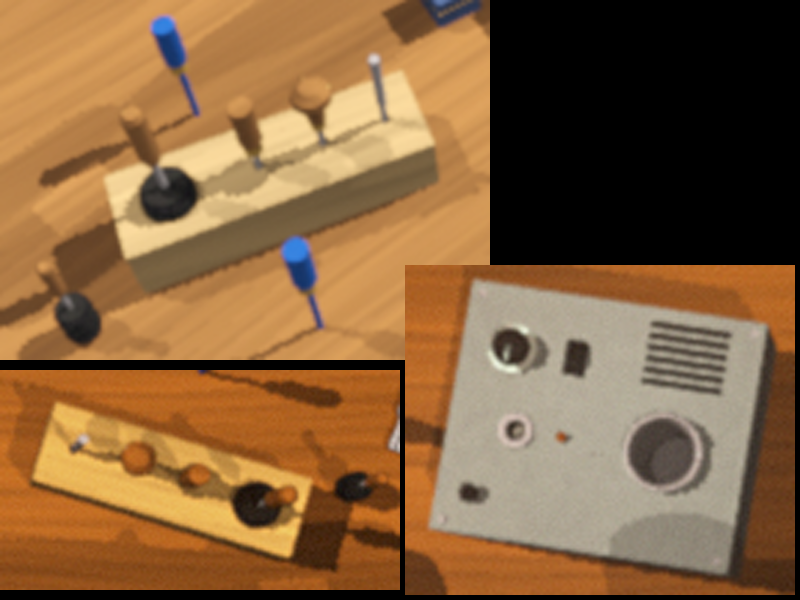

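The crop shows the pusher as the straight wooden handle next to the brush (scene 226,295). The graver has a mushroom head (249,287) and the scriber is thin steel. The brush is the large one in the block. Next I measure.

```bash
cat > m.py <<'E'
from h import *
T=grab('top');S=grab('scene')
def hsv(d):return cv2.cvtColor(d['color'],cv2.COLOR_RGB2HSV)
def big(m,roi):
    z=np.zeros_like(m);x0,y0,x1,y1=roi;z[y0:y1,x0:x1]=m[y0:y1,x0:x1]
    c,_=cv2.findContours(z,cv2.RETR_EXTERNAL,cv2.CHAIN_APPROX_NONE);return max(c,key=cv2.contourArea)
for n,d,rb,re in(('T',T,(345,205,475,285),(155,165,300,290)),('S',S,(165,265,305,350),(320,150,470,285))):
    h=hsv(d)
    H,Sa,V=cv2.split(h)
    pb=h[235,368] if n=='T' else h[335,230]
    print(n,'block hsv',h[245,375] if n=='T' else h[300,205],h[330,250],'ext',h[210,220],h[215,395])
    bm=((H>=12)&(H<=30)&(Sa<(185 if n=='T' else 150))&(V>(150 if n=='T' else 165))).astype(np.uint8)*255
    em=((Sa<60)&(V>90)).astype(np.uint8)*255
    for nm,m,roi,z,sz in(('block',bm,rb,.065,(.08,.26)),('ext',em,re,.12,(.22,.26))):
        m=cv2.morphologyEx(m,cv2.MORPH_CLOSE,np.ones((5,5)))
        c=cv2.convexHull(big(m,roi))
        w=np.array([onz(d,*p[0],z)[:2] for p in c],np.float32)
        r=cv2.minAreaRect(w);print(n,nm,r,cv2.contourArea(w))
        cv2.imwrite(f'pics/m_{n}_{nm}.png',m)
E
python3 m.py
```

```text
T block hsv [ 19 158 236] [ 13 206 157] ext [ 21  41 182] [ 14 203 182]
T block ((0.5219775438308716, -0.240981325507164), (0.26396724581718445, 0.08246389776468277), 73.95905303955078) 0.02147994205719428
T ext ((0.5621774196624756, 0.24056476354599), (0.2609427869319916, 0.21942724287509918), 82.2374496459961) 0.05688459375869925
S block hsv [ 17 128 201] [ 14 157 109] ext [ 16 150 209] [ 24  12 205]
S block ((0.5135840773582458, -0.22177405655384064), (0.35207048058509827, 0.1352078765630722), 68.04927062988281) 0.03717033123391433
S ext ((0.5868191123008728, 0.2871394157409668), (0.484161376953125, 0.2886144816875458), 88.40298461914062) 0.10244689798029016
```

```bash
cat > m2.py <<'E'
from h import *
T=grab('top');S=grab('scene')
def fr(c,yaw):
    y=np.radians(yaw);R=np.array([[np.cos(y),-np.sin(y)],[np.sin(y),np.cos(y)]]);return lambda p,z:np.r_[np.array(c)+R@np.array(p),z]
B=fr((.5220,-.2410),-16.04);X=fr((.5622,.2406),-7.76)
P={'brush_top':B((0,-.085),.195),'pusher_top':B((0,-.01),.155),'scr_top':B((0,.1),.155),'grav':B((0,.045),.149),'cup':X((-.015,-.06),.13),'ring':X((-.015,.07),.123),'dial':X((.055,.085),.137)}
ims={}
for n,d in(('T',T),('S',S)):
    im=d['color'][:,:,::-1].copy()
    im=cv2.resize(im,None,fx=4,fy=4,interpolation=2)
    for k,p in P.items():
        u,v=proj(d,p);print(n,k,np.round(p,4),round(u,1),round(v,1))
        cv2.drawMarker(im,(int(4*u+2),int(4*v+2)),(255,0,255),0,14,1)
    for k,rad in(('cup',.03),('ring',.0155)):
        q=np.array([proj(d,P[k]+rad*np.array([np.cos(t),np.sin(t),0])) for t in np.linspace(0,6.28,40)])
        cv2.polylines(im,[(4*q+2).astype(int)],True,(0,255,0),1)
    ims[n]=im
t,s=ims['T'],ims['S']
c=np.zeros((600,800,3),np.uint8)
c[:300,:400]=t[750:1050,700:1100];c[:300,400:]=t[850:1150,1480:1880]
c[300:,:400]=s[650:950,1380:1780];c[300:,400:]=s[1060:1360,710:1110]
cv2.imwrite('pics/chk.png',c)
E
python3 m2.py
```

```text
T brush_top [ 0.4985 -0.3227  0.195 ] 449.5 249.5
T pusher_top [ 0.5192 -0.2506  0.155 ] 416.7 242.0
T scr_top [ 0.5496 -0.1449  0.155 ] 374.7 229.3
T grav [ 0.5344 -0.1978  0.149 ] 395.3 235.9
T cup [0.5392 0.1832 0.13  ] 245.9 232.3
T ring [0.5568 0.312  0.123 ] 196.8 225.0
T dial [0.6282 0.3174 0.137 ] 194.4 196.8
S brush_top [ 0.4985 -0.3227  0.195 ] 185.4 288.9
S pusher_top [ 0.5192 -0.2506  0.155 ] 223.1 286.7
S scr_top [ 0.5496 -0.1449  0.155 ] 269.9 270.1
S grav [ 0.5344 -0.1978  0.149 ] 247.2 279.8
S cup [0.5392 0.1832 0.13  ] 371.4 205.7
S ring [0.5568 0.312  0.123 ] 410.6 188.3
S dial [0.6282 0.3174 0.137 ] 432.7 198.7
```

View pics/chk.png

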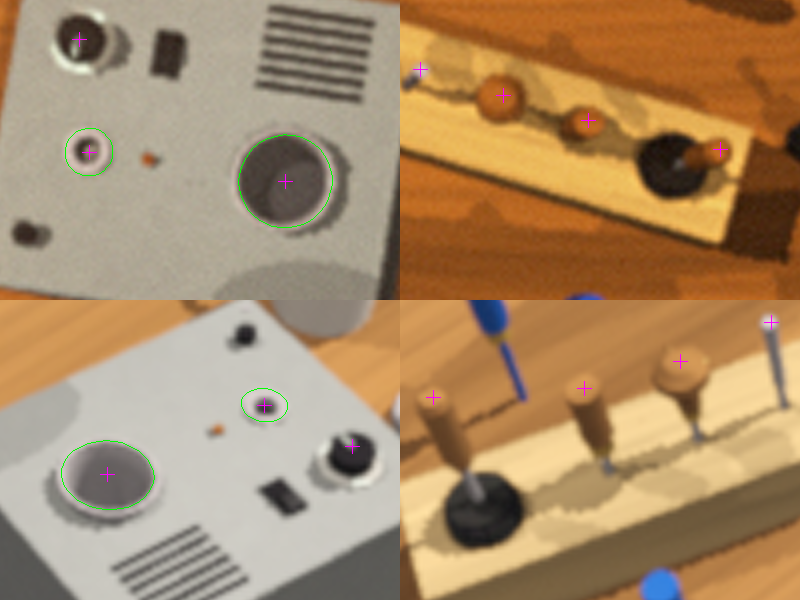

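The predicted cup, ring and tool tops land on the image in both views. For example, top (246,232) and (197,225), and scene (371,206) and (411,188). Now a helper to work out the deltas.

```bash
cat > go.py <<'E'
import sys,numpy as np
from scipy.spatial.transform import Rotation as Ro
from workcell import bot
# usage: go.py x y z yawdeg(of tool y): row values from current pose, tool vertical
def main(x,y,z,yaw):
    o=bot.get_obs();w,a,b,c=o['ee_rot'];R=Ro.from_quat([a,b,c,w])
    t=np.radians(yaw);Y=np.array([np.cos(t),np.sin(t),0]);Z=np.array([0,0,-1.]);G=Ro.from_matrix(np.c_[np.cross(Y,Z),Y,Z])
    s=R.inv().apply(np.array([x,y,z])-o['tool_pos'])/.5;r=(R.inv()*G).as_rotvec()/np.radians(120)
    print('row',np.round(s,4),np.round(r,4),'t',round(o['clock'],2),'pos',np.round(o['tool_pos'],4),'F',np.round(o['contact_force'],2),'op',round(o['opening'],3),'gf',o['grasp_force'])
main(*map(float,sys.argv[1:5]))
E
python3 go.py .4985 -.3227 .26 -16.04
```

```text
row [ 0.7889 -0.4118 -0.0912] [-3.000e-04 -2.000e-04 -4.875e-01] t 0.3 pos [ 0.1732 -0.6263  0.2142] F [-0.21  0.79  0.77] op 1.001 gf 0.0
```

```bash
python3 -m creep '[[[0.05,-0.02,-0.09,0,0,-0.05,1],[0.7889,-0.4118,-0.0912,0,0,-0.4875,1],[0.7889,-0.4118,-0.0912,0,0,-0.4875,1],[0.7889,-0.4118,-0.0912,0,0,-0.4875,1],[0.7889,-0.4118,-0.0912,0,0,-0.4875,1],[0.7889,-0.4118,-0.0912,0,0,-0.4875,1],[0.7889,-0.4118,-0.0912,0,0,-0.4875,1],[0.7889,-0.4118,-0.0912,0,0,-0.4875,1],[0.7889,-0.4118,-0.0912,0,0,-0.4875,1],[0.7889,-0.4118,-0.0912,0,0,-0.4875,1]]]' 30
python3 go.py .4985 -.3227 .26 -16.04
```

```text
clock: 1.3
tool_pos: [0.5009, -0.3197, 0.2604]
ee_rot: [0.0, 0.798, 0.603, 0.001]
contact_force: [-0.6, -0.2, -0.3]
opening: 0.999
grasp_force: 0.0
row [-0.007  -0.0031  0.0007] [ 0.0003 -0.0004  0.0018] t 1.3 pos [ 0.5009 -0.3197  0.2604] F [-0.62 -0.22 -0.35] op 0.999 gf 0.0
```

```bash
python3 -m creep '[[[0,0,0,0,0,0,1],[0,0,0,0,0,0,1],[0,0,0,0,0,0,1]]]' >/dev/null
python3 go.py .4985 -.3227 .143 -16.04; python3 -c "
from h import *
d=grab('wrist','w1.png')"
```

```text
row [0.0025 0.0009 0.2343] [-0.0002  0.0001 -0.0006] t 1.6 pos [ 0.4978 -0.3237  0.2601] F [ 0.19  0.09 -0.22] op 1.001 gf 0.0
```

View pics/w1.png

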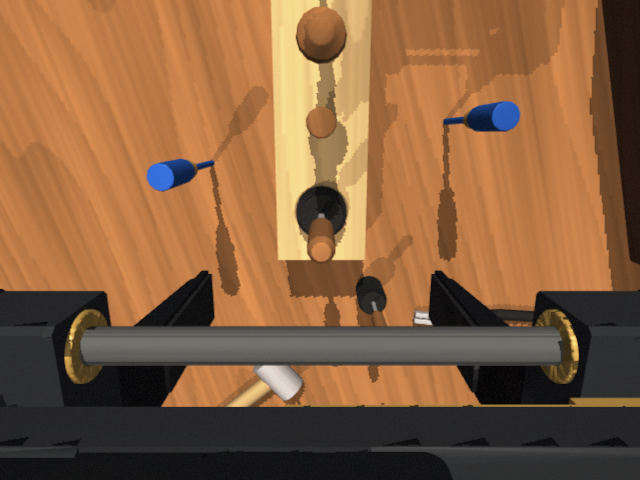

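The wrist view shows the block square to the gripper, the brush handle top at (321,248) centred between the fingers, and the pusher at (321,122). Next I descend and grip.

```bash
python3 -m creep '[[[0.002,0.001,0.08,0,0,0,1],[0.002,0.001,0.16,0,0,0,1],[0.002,0.001,0.234,0,0,0,1],[0.002,0.001,0.234,0,0,0,1],[0.002,0.001,0.234,0,0,0,-1],[0.002,0.001,0.234,0,0,0,-1],[0.002,0.001,0.234,0,0,0,-1],[0.002,0.001,0.234,0,0,0,-1],[0.002,0.001,0.234,0,0,0,-1],[0.002,0.001,0.234,0,0,0,-1]]]' 30
python3 go.py .4985 -.3227 .33 -16.04
```

```text
clock: 2.65
tool_pos: [0.4995, -0.3222, 0.1438]
ee_rot: [0.0, 0.799, 0.602, 0.0]
contact_force: [0.0, 0.1, -0.4]
opening: 0.553
grasp_force: 0.0
row [-0.0017 -0.0013 -0.3723] [0.0004 0.0001 0.    ] t 2.65 pos [ 0.4995 -0.3222  0.1438] F [ 0.05  0.1  -0.43] op 0.553 gf 0.0
```

```bash
python3 -m creep '[[[0,0,0,0,0,0,-1],[0,0,0,0,0,0,-1],[0,0,0,0,0,0,-1],[0,0,0,0,0,0,-1],[0,0,0,0,0,0,-1],[0,0,0,0,0,0,-1],[0,0,0,0,0,0,-1],[0,0,0,0,0,0,-1]]]' 30
```

```text
clock: 3.45
tool_pos: [0.4992, -0.322, 0.1432]
ee_rot: [-0.0, 0.799, 0.602, -0.0]
contact_force: [-0.6, 0.3, -0.3]
opening: 0.189
grasp_force: 30.0
```

```bash
python3 -m creep '[[[0,0,-0.04,0,0,0,-1],[0,0,-0.1,0,0,0,-1],[0,0,-0.16,0,0,0,-1],[0,0,-0.24,0,0,0,-1],[0,0,-0.31,0,0,0,-1],[0,0,-0.374,0,0,0,-1],[0,0,-0.374,0,0,0,-1],[0,0,-0.374,0,0,0,-1]]]' 30
python3 go.py .5392 .1832 .33 -16.04
```

```text
clock: 4.25
tool_pos: [0.4994, -0.3222, 0.3307]
ee_rot: [0.001, 0.799, 0.602, 0.0]
contact_force: [0.7, 0.4, -0.8]
opening: 0.183
grasp_force: 30.0
row [ 9.934e-01 -2.029e-01  7.000e-04] [ 0.0006  0.0002 -0.    ] t 4.25 pos [ 0.4994 -0.3222  0.3307] F [ 0.74  0.37 -0.78] op 0.183 gf 29.99342822426115
```

```bash
python3 -m creep '[[[0.04,-0.01,0,0,0,0,-1],[0.12,-0.024,0,0,0,0,-1],[0.2,-0.04,0,0,0,0,-1],[0.28,-0.056,0,0,0,0,-1],[0.36,-0.072,0,0,0,0,-1],[0.44,-0.088,0,0,0,0,-1],[0.52,-0.106,0,0,0,0,-1],[0.6,-0.122,0,0,0,0,-1],[0.68,-0.138,0,0,0,0,-1],[0.76,-0.154,0,0,0,0,-1]]]' 30 >/dev/null
python3 -m creep '[[[0.08,-0.016,0,0,0,0,-1],[0.15,-0.031,0,0,0,0,-1],[0.2,-0.041,0,0,0,0,-1],[0.232,-0.048,0,0,0,0,-1],[0.232,-0.048,0,0,0,0,-1],[0.232,-0.048,0,0,0,0,-1],[0.232,-0.048,0,0,0,0,-1]]]' 30 >/dev/null
python3 go.py .5392 .1832 .158 -16.04; python3 - <<'E'
from h import *
T=grab('top');S=grab('scene')
c=np.zeros((600,800,3),np.uint8)
a=T['color'][150:300,150:350,::-1];b=S['color'][70:260,280:480,::-1]
c[:,:400]=cv2.resize(a[:,:150],(400,600)) if 0 else cv2.resize(a[:150,:100*1+0],(400,600))
c[:,400:]=cv2.resize(b[:,20:147],(400,600))
cv2.imwrite('pics/cup1.png',c)
for n,d in(('T',T),('S',S)):print(n,[tuple(np.round(proj(d,p),1)) for p in([.5392,.1832,.202],[.5392,.1832,.13])])
E
```

```text
row [ 0.0035 -0.0006  0.3437] [-0.0002  0.0003 -0.0006] t 5.95 pos [0.5391 0.1815 0.3298] F [-0.25 -1.34 -0.63] op 0.188 gf 29.99352053455368
T [(np.float64(241.6), np.float64(229.0)), (np.float64(245.9), np.float64(232.3))]
S [(np.float64(373.6), np.float64(186.3)), (np.float64(371.4), np.float64(205.7))]
```

View pics/cup1.png

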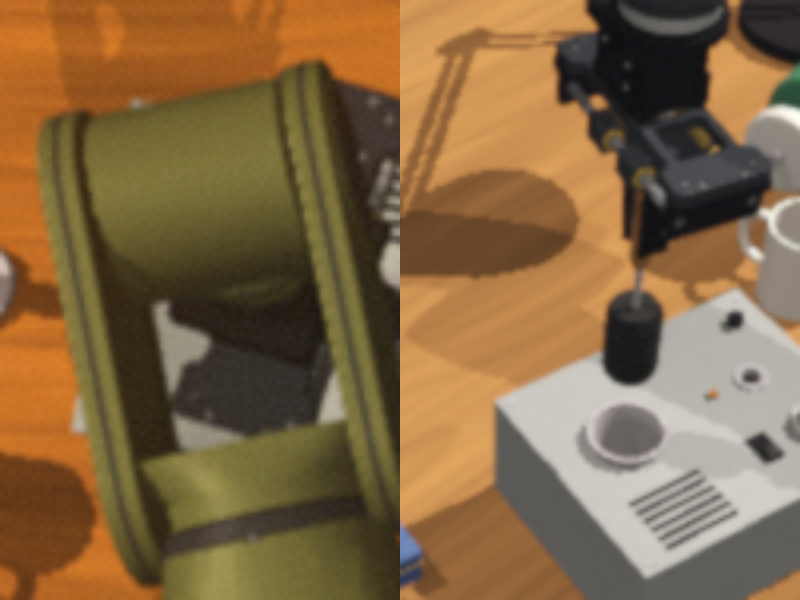

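The scene view shows the brush hanging upright and its head bottom on the predicted spot (374,187) above the cup. First stroke.

```bash
python3 -m creep '[[[0.003,-0.001,0.06,0,0,0,-1],[0.003,-0.001,0.12,0,0,0,-1],[0.003,-0.001,0.16,0,0,0,-1],[0.003,-0.001,0.2,0,0,0,-1],[0.003,-0.001,0.24,0,0,0,-1],[0.003,-0.001,0.28,0,0,0,-1],[0.003,-0.001,0.31,0,0,0,-1],[0.003,-0.001,0.33,0,0,0,-1],[0.003,-0.001,0.33,0,0,0,-1]]]' 30
python3 go.py .5392 .1832 .158 -16.04
```

```text
clock: 6.95
tool_pos: [0.5384, 0.1836, 0.1637]
ee_rot: [-0.001, 0.799, 0.601, -0.001]
contact_force: [-0.3, -0.5, -1.3]
opening: 0.187
grasp_force: 30.0
row [-0.0002  0.0017  0.0114] [-0.0011  0.0006 -0.0003] t 6.95 pos [0.5384 0.1836 0.1637] F [-0.33 -0.55 -1.34] op 0.187 gf 29.993362288587377
```

```bash
for i in 1 2; do python3 -m creep '[[[0,0,0.006,0,0,0,-1],[0,0,0.01,0,0,0,-1],[0,0,0.01,0,0,0,-1]]]' 30|egrep 'tool_pos|force'; done
```

```text
tool_pos: [0.5395, 0.1842, 0.1609]
contact_force: [-1.1, -0.4, -1.5]
grasp_force: 30.0
tool_pos: [0.5401, 0.1845, 0.158]
contact_force: [-1.9, -0.9, 7.0]
grasp_force: 30.0
```

Bottom reached: 7 N contact with the TCP at 0.158. Now up to the mouth.

```bash
python3 -m creep '[[[0,0,-0.03,0,0,0,-1],[0,0,-0.07,0,0,0,-1],[0,0,-0.12,0,0,0,-1],[0,0,-0.17,0,0,0,-1],[0,0,-0.208,0,0,0,-1],[0,0,-0.208,0,0,0,-1],[0,0,-0.208,0,0,0,-1]]]' 30
python3 go.py .5392 .1832 .158 -16.04
```

```text
clock: 8.25
tool_pos: [0.5393, 0.1841, 0.2595]
ee_rot: [0.0, 0.799, 0.602, 0.0]
contact_force: [0.1, -0.0, -1.2]
opening: 0.186
grasp_force: 30.0
row [-1.90e-03  2.00e-04  2.03e-01] [ 0.0004 -0.0002  0.    ] t 8.25 pos [0.5393 0.1841 0.2595] F [ 0.14 -0.   -1.18] op 0.186 gf 29.999934006482363
```

Tip at about 0.1315 (mouth rim at 0.130). Second stroke.

```bash
python3 -m creep '[[[-0.002,0,0.04,0,0,0,-1],[-0.002,0,0.08,0,0,0,-1],[-0.002,0,0.12,0,0,0,-1],[-0.002,0,0.16,0,0,0,-1],[-0.002,0,0.185,0,0,0,-1],[-0.002,0,0.198,0,0,0,-1],[-0.002,0,0.206,0,0,0,-1],[-0.002,0,0.209,0,0,0,-1],[-0.002,0,0.209,0,0,0,-1]]]' 30
```

```text
clock: 9.15
tool_pos: [0.5387, 0.1833, 0.1579]
ee_rot: [-0.0, 0.799, 0.602, -0.0]
contact_force: [-5.4, -1.2, 11.9]
opening: 0.186
grasp_force: 30.0
```

Bottom contact again, at 12 N. Next I lift out and go back above the block hole.

```bash
python3 -m creep '[[[0,0,-0.03,0,0,0,-1],[0,0,-0.09,0,0,0,-1],[0,0,-0.16,0,0,0,-1],[0,0,-0.24,0,0,0,-1],[0,0,-0.31,0,0,0,-1],[0,0,-0.347,0,0,0,-1],[0,0,-0.347,0,0,0,-1],[0,0,-0.347,0,0,0,-1]]]' 30 >/dev/null
python3 go.py .4990 -.3222 .33 -16.04
```

```text
row [-0.9932  0.2027 -0.0038] [ 0.  0. -0.] t 9.95 pos [0.5388 0.1831 0.328 ] F [-0.16  0.33 -1.31] op 0.179 gf 29.999810981098562
```

```bash
python3 -m creep '[[[-0.04,0.008,0,0,0,0,-1],[-0.12,0.024,-0.003,0,0,0,-1],[-0.2,0.04,-0.004,0,0,0,-1],[-0.28,0.057,-0.004,0,0,0,-1],[-0.36,0.073,-0.004,0,0,0,-1],[-0.44,0.09,-0.004,0,0,0,-1],[-0.52,0.106,-0.004,0,0,0,-1],[-0.6,0.122,-0.004,0,0,0,-1],[-0.68,0.139,-0.004,0,0,0,-1],[-0.76,0.155,-0.004,0,0,0,-1]]]' 30 >/dev/null
python3 -m creep '[[[-0.08,0.016,0,0,0,0,-1],[-0.15,0.031,0,0,0,0,-1],[-0.2,0.041,0,0,0,0,-1],[-0.233,0.048,0,0,0,0,-1],[-0.233,0.048,0,0,0,0,-1],[-0.233,0.048,0,0,0,0,-1],[-0.233,0.048,0,0,0,0,-1],[-0.233,0.048,0,0,0,0,-1]]]' 30 >/dev/null
python3 go.py .4988 -.3224 .144 -16.04; python3 - <<'E'
from h import *
S=grab('scene');d=grab('wrist')
c=np.zeros((480,800,3),np.uint8)
c[:,:400]=cv2.resize(S['color'][220:370,130:255,::-1],(400,480));c[:,400:]=cv2.resize(d['color'][:,120:520,::-1],(400,480))
cv2.imwrite('pics/back.png',c)
print([proj(S,p) for p in([.499,-.322,.202],[.499,-.322,.065])])
E
```

```text
row [-0.0033 -0.0008  0.3728] [ 0.0001 -0.0001  0.0007] t 11.75 pos [ 0.4996 -0.3209  0.3304] F [-0.54  0.67 -0.67] op 0.189 gf 29.999899892136455
[(np.float64(184.97073465018178), np.float64(287.15116078800804)), (np.float64(199.4322572256583), np.float64(318.1265275185))]
```

View pics/back.png

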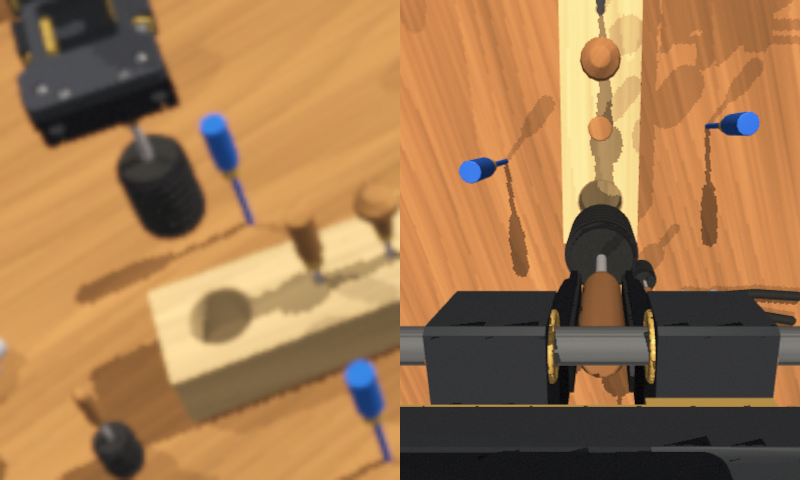

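The scene view shows the empty hole centred at (199.4,318.8), against a prediction of (199.4,318.1). The brush hangs upright in line with it, so I lower in stages.

```bash
python3 -m creep '[[[-0.001,-0.001,0.06,0,0,0,-1],[-0.002,-0.001,0.13,0,0,0,-1],[-0.003,-0.001,0.19,0,0,0,-1],[-0.003,-0.001,0.235,0,0,0,-1],[-0.003,-0.001,0.25,0,0,0,-1],[-0.003,-0.001,0.25,0,0,0,-1],[-0.003,-0.001,0.25,0,0,0,-1]]]' 30 >/dev/null
python3 go.py .4988 -.3223 .144 -16.04
```

```text
row [ 0.0026 -0.0017  0.1259] [0.0011 0.0004 0.0001] t 12.55 pos [ 0.4991 -0.3237  0.2069] F [ 0.83 -0.49 -0.45] op 0.187 gf 29.999915999360383
```

```bash
for i in 1 2 3; do python3 -m creep '[[[0.0015,-0.0008,0,0,0,0,-1],[0.0005,-0.0002,0,0,0,0,-1]]]' 30 |grep tool_pos;done
python3 go.py .4988 -.3223 .144 -16.04
```

```text
tool_pos: [0.499, -0.3235, 0.2071]
tool_pos: [0.4984, -0.3229, 0.2058]
tool_pos: [0.4983, -0.3225, 0.2052]
row [0.0007 0.001  0.1225] [-0.0001 -0.      0.    ] t 13.15 pos [ 0.4983 -0.3225  0.2052] F [-0.27  0.21  0.45] op 0.185 gf 29.999896445078775
```

```bash
python3 -m creep '[[[0.001,0.001,0.02,0,0,0,-1],[0.001,0.001,0.04,0,0,0,-1],[0.001,0.001,0.05,0,0,0,-1],[0.001,0.001,0.05,0,0,0,-1]]]' 30 
python3 go.py .4988 -.3223 .144 -16.04
```

```text
clock: 13.55
tool_pos: [0.4981, -0.3216, 0.1781]
ee_rot: [-0.002, 0.799, 0.602, -0.0]
contact_force: [0.3, 0.2, 0.1]
opening: 0.187
grasp_force: 30.0
row [-0.0011  0.002   0.0682] [-0.0015 -0.0006 -0.    ] t 13.55 pos [ 0.4981 -0.3216  0.1781] F [0.28 0.17 0.06] op 0.187 gf 29.999849286396056
```

```bash
python3 -m creep '[[[0,0.001,0.02,0,0,0,-1],[0,0.001,0.04,0,0,0,-1],[0,0.001,0.055,0,0,0,-1],[0,0.001,0.066,0,0,0,-1],[0,0.001,0.066,0,0,0,-1],[0,0.001,0.066,0,0,0,-1]]]' 30 
python3 go.py .4988 -.3223 .144 -16.04
```

```text
clock: 14.15
tool_pos: [0.4994, -0.3224, 0.1472]
ee_rot: [-0.0, 0.799, 0.602, -0.0]
contact_force: [-0.2, 0.5, -0.2]
opening: 0.184
grasp_force: 30.0
row [-0.0001 -0.0013  0.0065] [-0. -0. -0.] t 14.15 pos [ 0.4994 -0.3224  0.1472] F [-0.19  0.49 -0.19] op 0.184 gf 30.000107015948743
```

```bash
python3 -m creep '[[[0,0,0.006,0,0,0,-1],[0,0,0.006,0,0,0,-1],[0,0,0.006,0,0,0,-1],[0,0,0.006,0,0,0,-0.6],[0,0,0.006,0,0,0,-0.5],[0,0,0.006,0,0,0,0],[0,0,0.006,0,0,0,1],[0,0,0.006,0,0,0,1],[0,0,0.006,0,0,0,1],[0,0,0.006,0,0,0,1]]]' 30 >/dev/null
python3 -m creep '[[[0,0,0,0,0,0,1],[0,0,0,0,0,0,1],[0,0,0,0,0,0,1],[0,0,0,0,0,0,1],[0,0,-0.05,0,0,0,1],[0,0,-0.12,0,0,0,1],[0,0,-0.2,0,0,0,1],[0,0,-0.232,0,0,0,1],[0,0,-0.232,0,0,0,1],[0,0,-0.232,0,0,0,1]]]' 30 
python3 go.py .5192 -.2506 .26 -16.04; python3 - <<'E'
from h import *
S=grab('scene');T=grab('top');d=grab('wrist')
c=np.zeros((600,800,3),np.uint8)
c[:300,:400]=cv2.resize(S['color'][250:350,160:290,::-1],(400,300));c[300:,:400]=cv2.resize(T['color'][205:285,340:450,::-1],(400,300));c[:,400:]=cv2.resize(d['color'][:,160:480,::-1],(400,600))
cv2.imwrite('pics/placed.png',c)
E
```

```text
clock: 16.15
tool_pos: [0.499, -0.322, 0.2587]
ee_rot: [-0.001, 0.799, 0.602, -0.0]
contact_force: [-0.1, 0.1, -1.5]
opening: 0.998
grasp_force: 0.0
row [ 0.1485 -0.0006 -0.0025] [-0.0008 -0.0003 -0.    ] t 16.15 pos [ 0.499  -0.322   0.2587] F [-0.12  0.12 -1.52] op 0.998 gf 0.0
```

View pics/placed.png

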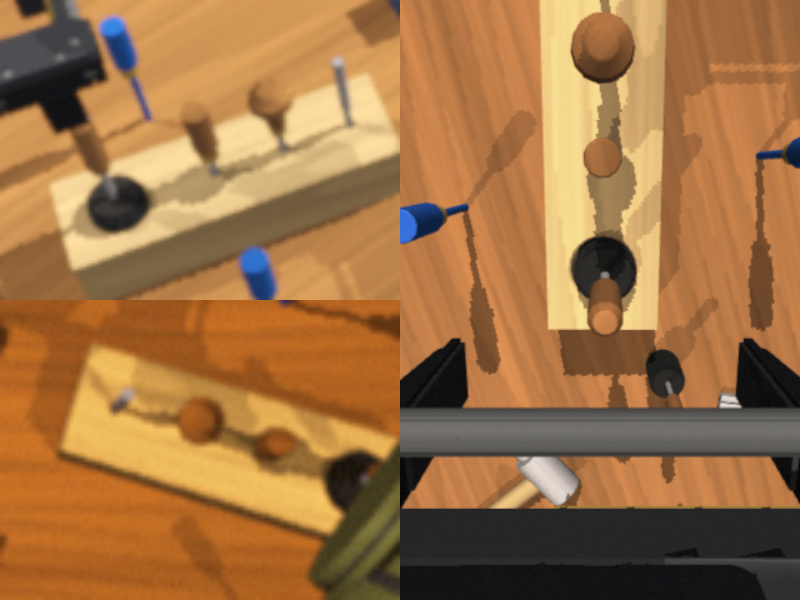

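The brush is back upright in its hole (wrist crop 603,270), with the pusher ahead at (603,157), centred in the closing direction. Next I move over it.

```bash
python3 -m creep '[[[0.05,-0.001,0,0,0,0,1],[0.11,-0.001,0,0,0,0,1],[0.1485,-0.001,0,0,0,0,1],[0.1485,-0.001,0,0,0,0,1],[0.1485,-0.001,0,0,0,0,1],[0.1485,-0.001,0.08,0,0,0,1],[0.1485,-0.001,0.13,0,0,0,1],[0.1485,-0.001,0.13,0,0,0,1],[0.1485,-0.001,0.13,0,0,0,1]]]' 30 >/dev/null
python3 go.py .5192 -.2506 .110 -16.04
```

```text
row [1.900e-03 1.000e-04 1.699e-01] [-0.0006 -0.0001 -0.0005] t 17.2 pos [ 0.519  -0.2515  0.1949] F [-0.26  0.58 -0.12] op 0.997 gf 0.0
```

```bash
python3 -m creep '[[[0.001,0,0.06,0,0,0,1],[0.001,0,0.12,0,0,0,1],[0.001,0,0.17,0,0,0,1],[0.001,0,0.17,0,0,0,1],[0.001,0,0.17,0,0,0,1],[0.001,0,0.17,0,0,0,-1],[0.001,0,0.17,0,0,0,-1],[0.001,0,0.17,0,0,0,-1],[0.001,0,0.17,0,0,0,-1],[0.001,0,0.17,0,0,0,-1]]]' 40 >/dev/null
python3 -m creep '[[[0,0,0,0,0,0,-1],[0,0,0,0,0,0,-1],[0,0,0,0,0,0,-1],[0,0,0,0,0,0,-1],[0,0,0,0,0,0,-1],[0,0,0,0,0,0,-1],[0,0,0,0,0,0,-1],[0,0,0,0,0,0,-1],[0,0,0,0,0,0,-1],[0,0,0,0,0,0,-1]]]' 40
python3 go.py .5192 -.2506 .33 -16.04
```

```text
clock: 19.2
tool_pos: [0.5195, -0.2504, 0.1102]
ee_rot: [-0.0, 0.799, 0.602, -0.0]
contact_force: [0.1, 0.1, -0.1]
opening: 0.205
grasp_force: 40.0
row [-0.0006 -0.0006 -0.4396] [-0.0001 -0.     -0.    ] t 19.2 pos [ 0.5195 -0.2504  0.1102] F [ 0.06  0.13 -0.1 ] op 0.205 gf 39.99310819694074
```

```bash
python3 -m creep '[[[0,0,-0.04,0,0,0,-1],[0,0,-0.1,0,0,0,-1],[0,0,-0.17,0,0,0,-1],[0,0,-0.25,0,0,0,-1],[0,0,-0.33,0,0,0,-1],[0,0,-0.4,0,0,0,-1],[0,0,-0.44,0,0,0,-1],[0,0,-0.44,0,0,0,-1],[0,0,-0.44,0,0,0,-1]]]' 40 |egrep 'pos|force'
python3 go.py .5568 .312 .26 -16.04
```

```text
tool_pos: [0.5194, -0.2503, 0.3295]
contact_force: [-0.3, -0.6, -0.9]
grasp_force: 40.0
row [ 1.1015 -0.2388  0.1393] [-0.0003 -0.0001 -0.    ] t 20.1 pos [ 0.5194 -0.2503  0.3295] F [-0.27 -0.63 -0.9 ] op 0.203 gf 39.99260186739775
```

```bash
python3 -m creep '[[[0.04,-0.009,0,0,0,0,-1],[0.12,-0.026,0,0,0,0,-1],[0.2,-0.043,0,0,0,0,-1],[0.28,-0.061,0,0,0,0,-1],[0.36,-0.078,0,0,0,0,-1],[0.44,-0.095,0,0,0,0,-1],[0.52,-0.113,0,0,0,0,-1],[0.6,-0.13,0,0,0,0,-1],[0.68,-0.147,0,0,0,0,-1],[0.76,-0.165,0,0,0,0,-1]]]' 40 >/dev/null
python3 -m creep '[[[0.08,-0.017,0,0,0,0,-1],[0.16,-0.035,0,0,0,0,-1],[0.24,-0.052,0,0,0,0,-1],[0.3,-0.065,0,0,0,0,-1],[0.34,-0.074,0.02,0,0,0,-1],[0.34,-0.074,0.08,0,0,0,-1],[0.34,-0.074,0.139,0,0,0,-1],[0.34,-0.074,0.139,0,0,0,-1],[0.34,-0.074,0.139,0,0,0,-1],[0.34,-0.074,0.139,0,0,0,-1]]]' 40 >/dev/null
python3 go.py .5568 .312 .235 -16.04
python3 -m creep '[[[0,0,0.02,0,0,0,-1],[0,0,0.03,0,0,0,-1],[0,0,0.03,0,0,0,-1]]]' 40 >/dev/null
python3 go.py .5568 .312 .235 -16.04
```

```text
row [ 0.0014 -0.0017  0.0543] [ 0.0007 -0.0006 -0.0003] t 22.1 pos [0.5574 0.3111 0.2622] F [-0.42  0.81  0.25] op 0.2 gf 39.992670247629576
row [0.0023 0.0003 0.0196] [-0.0005  0.0005 -0.0001] t 22.4 pos [0.5563 0.3109 0.2448] F [-0.27 -0.16 -0.15] op 0.202 gf 39.99259197707943
```

Tip should be about 0.15, which is 27 mm above the ring. I check it in the scene view.

```bash
python3 -m creep '[[[0.002,0,0.01,0,0,0,-1],[0.002,0,0.01,0,0,0,-1],[0.002,0,0.01,0,0,0,-1]]]' 40 >/dev/null
python3 go.py .5568 .312 .218 -16.04; python3 - <<'E'
from h import *
S=grab('scene');p=bot.get_obs()['tool_pos'];print(p)
for q in(p-[0,0,.095],[.5568,.312,.123]):print(proj(S,q))
x0,y0=360,130
im=cv2.resize(S['color'][y0:y0+90,x0:x0+100,::-1],(600,540),interpolation=2)
u,v=proj(S,p-[0,0,.095]);cv2.drawMarker(im,(int(6*(u-x0)+3),int(6*(v-y0)+3)),(255,0,255),0,12,1)
q=np.array([proj(S,np.array([.5568,.312,.123])+.0155*np.array([np.cos(t),np.sin(t),0])) for t in np.linspace(0,6.28,40)])
cv2.polylines(im,[(6*(q-[x0,y0])+3).astype(int)],True,(0,255,0),1)
cv2.imwrite('pics/ring.png',im)
E
```

```text
row [-0.0005 -0.0001  0.0453] [-0.0001  0.0001  0.0001] t 22.7 pos [0.5569 0.3122 0.2406] F [ 0.52 -1.   -0.23] op 0.203 gf 39.99271150372806
[0.55702705 0.3122489  0.24085549]
(np.float64(411.94966766876723), np.float64(182.28242357434692))
(np.float64(410.61943900348894), np.float64(188.27060158285957))
```

View pics/ring.png

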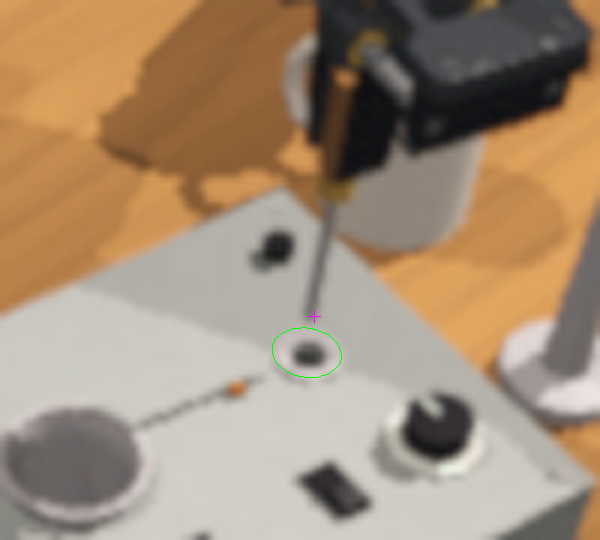

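The view shows the pusher tip at crop (311,314), just above the ring hole at (309,353). It is about 1.5 mm left of ideal, so I nudge it and lower into the tube.

```bash
python3 -m creep '[[[0.003,0.001,0.01,0,0,0,-1],[0.003,0.001,0.025,0,0,0,-1],[0.003,0.001,0.04,0,0,0,-1],[0.003,0.001,0.055,0,0,0,-1],[0.003,0.001,0.06,0,0,0,-1],[0.003,0.001,0.06,0,0,0,-1],[0.003,0.001,0.06,0,0,0,-1]]]' 40
python3 go.py .5575 .313 .201 -16.04
```

```text
clock: 23.45
tool_pos: [0.558, 0.3135, 0.2109]
ee_rot: [0.0, 0.799, 0.602, 0.0]
contact_force: [-0.6, 0.9, -0.4]
opening: 0.205
grasp_force: 40.0
row [-0.0013 -0.0006  0.0197] [ 0.0001 -0.0001 -0.    ] t 23.45 pos [0.558  0.3135 0.2109] F [-0.64  0.88 -0.45] op 0.205 gf 39.99270660260663
```

```bash
python3 -m creep '[[[0,0,0.008,0,0,0,-1],[0,0,0.016,0,0,0,-1],[0,0,0.016,0,0,0,-1],[0,0,0.016,0,0,0,-1]]]' 40|egrep 'pos|contact'
for i in 1 2 3; do python3 -m creep '[[[0,0,0.003,0,0,0,-1],[0,0,0.005,0,0,0,-1],[0,0,0.005,0,0,0,-1],[0,0,0.005,0,0,0,-1]]]' 40|egrep 'pos|contact';done
```

```text
tool_pos: [0.5578, 0.3134, 0.2025]
contact_force: [-0.7, -0.1, 0.1]
tool_pos: [0.5581, 0.3136, 0.2007]
contact_force: [-0.6, -0.4, 1.4]
tool_pos: [0.5581, 0.3136, 0.1981]
contact_force: [-0.1, -0.1, 3.4]
tool_pos: [0.5582, 0.3136, 0.1961]
contact_force: [-0.1, -0.5, 5.5]
```

```bash
for i in 1 2; do python3 -m creep '[[[0,0,0.002,0,0,0,-1],[0,0,0.002,0,0,0,-1],[0,0,0.002,0,0,0,-1],[0,0,0.002,0,0,0,-1]]]' 40|egrep 'pos|contact|grasp';done
```

```text
tool_pos: [0.5583, 0.3137, 0.196]
contact_force: [-2.0, 0.3, 7.0]
grasp_force: 40.0
tool_pos: [0.5584, 0.3138, 0.1958]
contact_force: [-2.8, -0.6, 10.4]
grasp_force: 40.0
```

```bash
python3 -m creep '[[[0,0,0.002,0,0,0,-1],[0,0,0.002,0,0,0,-1],[0,0,0.002,0,0,0,-1],[0,0,0.002,0,0,0,-1],[0,0,0.002,0,0,0,-1],[0,0,0.002,0,0,0,-1],[0,0,0.002,0,0,0,-1],[0,0,0.002,0,0,0,-1]]]' 40|egrep 'pos|contact|grasp|open'
python3 -c "
from workcell import bot
print(bot.job_done())"
```

```text
tool_pos: [0.5585, 0.3139, 0.1958]
contact_force: [-3.2, -1.2, 13.4]
opening: 0.205
grasp_force: 40.0
the job is handed in; nothing more can be done
None
```

I scrubbed the cup with two strokes to the bottom, stood the brush back in its own hole, and handed the job in with the pusher still gripped and holding the reset button against its hard stop at about 13 N.

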